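# Take the tube block out of the bench shaker

### The arm

A 6-joint arm with a two-finger parallel gripper is mounted at the origin on the work surface. World frame = base frame: x ahead of the robot, y to its left, z up, the work surface at z = 0. Lengths are in m, angles in rad, forces in N, time in s.
With the tool pointing down it reaches from about 0.35 to 0.85 m from the base axis. Payload 8.1 kg.
Tool frame: the origin (TCP) lies midway between the tips of the shut fingers; the grasp point (between the pads) lies 19 mm behind it (env.pinch_z is the distance from the TCP to the grasp point, in m); z points along the fingers, y is the line along which they close (so a half turn about z gives the same grasp; the last joint's range is limited). The gripper opens to 93 mm and grips with 3 to 60 N. Pads are 15 mm wide; open, the fingers measure 128 mm over their backs; the gripper's body (75 mm by 188 mm) begins 65 mm behind the grasp point.
Start: joints at [1.039, 0.13, 1.488, -0, 1.523, -0.085], TCP at [0.259, 0.541, 0.219] pointing down, gripper open.
Joint ranges: [-2.96, 2.96], [-0.89, 2.26], [0.02, 2.5], [-1.34, 4.48], [0, 2.73], [-2.66, 2.66]. Speed limits (rad/s): [2.39, 2.39, 2.79, 3.14, 3.14, 3.14].

### API

Orientations are given as a unit quaternion [x, y, z, w].
In Python, from plant import env gives the robot as it stands.
- The arm moves only by the tool carry_out, never from a script. Its argument "targets" is a list of rows, each a list of 5 numbers: the closure, from 0 (fully open) to 1 (shut), then the shift along the tool's x, y, z in mm, then the turn about the tool's z in degrees. A call has exactly 8 rows; each row shifts and turns the commanded pose from where the row before left it, along the tool's axes as they then stand; what a row does not reach is not made up. A row lasts 1/12 s, in which the tool goes at most 41.7 mm and 7.16 degrees, less where a joint would pass 70% of its speed; a pose out of reach is approached as far as the arm can. A call is refused whole if a number of a shift passes 41.7 or a number of a turn 7.16, either way. A call with a gripper value outside its range is refused whole. The fingers move at their own pace and stop on an object; the grip force is fixed at half the most. Time passes only in rows, so rows that do not move let the fingers close, or fill a call up. It gives the time, the measured TCP pose, the force, the opening and the grip force at its end, in the units of the state.
- env.sense(): the state, without advancing time (a new reading comes with each control period).
- env.read_camera(name): name is "scene" or "top" or "wrist"; returns a dict with "pixels" (480x640x3 uint8, red, green, blue), "depth" (480x640 float32, m along the optical axis (not along the pixel's ray), 0 where there is no reading), "K" (3x3 intrinsics, pixels), "dist_coeffs" ([k1, k2, p1, p2, k3] as OpenCV has them; the pictures are not rectified), "T" (4x4, takes a point from camera to world coordinates); the wrist camera has in their place "tool_from_camera" (4x4, takes a point from camera to tool coordinates, whose origin is the TCP and whose axes are the flange's). Camera axes: x right, y up, looking along -z (the intrinsics and any distortion apply to the point x, -y, -z); pixel columns grow to the right and rows downward; lengths in m; the calibration is good to about 2 mm. A picture is of the moment at which its call begins: read the wrist's pose just before it.
- env.close_job(): hands the job in; it is judged then, once.
The state is a dict: "time": time; "joint_positions": joint angles; "joint_vel": joint speeds; "tau": joint torques, N m; "eef_pos": TCP position; "tcp_rot": TCP orientation; "wrist_force": force on the tool from outside, world axes, zero at the start; "torque": the same for the moment, N m; "width": finger opening in m; "finger_force": force on a finger pad.
Only numpy, scipy, OpenCV 4.12 (cv2) and the standard library are available. Lean on these libraries where they do the work, as an engineer would, in place of code of your own. Each camera call takes 0.05 s, during which the arm holds its last target. There are 200 camera calls.

### The job

Lift the shaker's hinged hold-down bar well up and leave it up, then slide the freed aluminium tube block along its guides and out at the end where it will come: a stop hidden beneath it blocks the other end, so feel which way it gives. Once it is clear of the guides, set it down gently, upright, on the cork mat, lying along the mat's length near its middle, and let go. Do not tip the block over, and leave the stirrer, the bottle and the jar where they stand.

Things in the scene. Friction and masses are not known exactly. Their poses are not given: they have to be found in the camera images.
- shaker: Bench shaker, fixed: white housing, aluminium bed on top, 126 mm (x) by 340 mm (y), bed surface 70 mm above the bench. Origin at the centre of its underside, z up. The block slides along y. A stop hidden under the block blocks one direction, +y or -y by chance, after 2 to 6 mm: it can only be felt. The free direction has only sliding friction, under 10 N.
- guide_top (a point): Centre of the guides, level with their tops, 89 mm above the bench; axes as the shaker's. Two steel guides, 60 mm long (y), run along the bed's middle; outer faces at x = +-43 mm, lips reach in to x = +-25 mm, over the block's foot flange (2 mm play). So the block cannot be lifted until it has slid 115 mm along +y or -y.
- bar (a joint): Angle of the hold-down bar about its hinge, rad: 0 = down, in the block's slot; grows as the front end lifts, limit 1.4. The stiff hinge holds it at any angle (3 to 7 N at the grip to lift it). The block is clear of it from about 0.6; at 0.9 to 1.1 there is room for a gripper at the block's ends, and its tip then stands about 270 mm above the bench: do not run into it.
- bar_hinge (a point): Point on the bar's hinge axis, at the far (shaker +x) side of the bed, 58 mm from the shaker's centre line, 123 mm above the bench. The axis is parallel to the shaker's y.
- bar_grip (a point): Centre of the black grip at the bar's free end, 130 mm from the hinge axis, at the shaker's -x side (the robot's). Grip 44 mm long (along the bar), 26 mm wide (along the hinge), 18 mm thick; the bed is 53 mm below it when down. The steel bar behind is 22 mm wide, 12 mm thick. Axes turn with the bar: x along it to the hinge, y along the hinge.
- block_center (a point): Centre of the loose aluminium tube block, 0.45 to 0.95 kg, 30 mm above its underside; y its long axis, z up. Foot flange 66 (x) by 170 mm (y), 12 mm thick; body above it 44 (x) by 160 mm (y), top 60 mm above the underside; slot for the bar across the top's middle, 30 mm wide, 14 deep. Starts in the guides, axes as the shaker's. Grasp across the 44 mm, above the flange.
- mat_top (a point): Centre of the top face of the cork mat, fixed on the bench to the left or right of the shaker: 230 mm long (its x) by 150 mm (its y), 6 mm thick.
- mat: The same cork mat; origin at the centre of its underside.
- block: The same tube block; origin at the centre of its underside.
- stirrer_center (a point): Bystander: grey magnetic stirrer with a round white plate, 180 by 110 mm, 68 mm high, on the side of the shaker where the mat is not. Point 30 mm above its underside.
- bottle_center (a point): Bystander: white plastic bottle with a blue cap, 60 mm across, 120 mm high, beyond the shaker. Point at half height.
- jar_center (a point): Bystander: amber glass jar, 68 mm across, 85 mm high, beyond the shaker. Point at half height.

How it is judged:
On the way, in this order (a step that is already met when the one before it is completed fails the run):
1. the hold-down bar is lifted past 0.6 rad (value of joint bar above 0.6 rad), for 0.2 s.
2. the block has been slid 105 mm or more along the bed, still at bed level and between the bed's sides ((y of block_center in the frame of shaker above 0.105 m or y of block_center in the frame of shaker below -0.105 m) and x of block_center in the frame of shaker between -0.04 and 0.04 m and z of block_center in the frame of shaker below 0.115 m).
At the end, for the whole second after the job is handed in: The block rests upright on the cork mat, its centre within 35 mm (along) and 45 mm (across) of the mat's centre, its length within 0.35 rad of the mat's length, at rest; the bar is still up (above 0.5 rad) (x of block_center in the frame of mat_top between -0.035 and 0.035 m and y of block_center in the frame of mat_top between -0.045 and 0.045 m and z of block_center in the frame of mat_top below 0.035 m and angle between block_center's own z axis and vertical below 0.08 rad and angle between the y axis of block and the x axis of mat, either way round below 0.35 rad and linear speed of block below 0.02 m/s and value of joint bar above 0.5 rad); the robot touches nothing.
It fails at once if the block is tipped more than 0.6 rad (angle between block_center's own z axis and vertical above 0.6 rad).
It fails at once if the block is dropped or pressed on the mat with more than 90 N (contact force between block and mat above 90 N).
It fails at once if a bystander (stirrer, bottle or jar) is moved more than 30 mm (distance of any of stirrer_center, bottle_center, jar_center from where it was at the start of the episode above 0.03 m).
It also fails if it takes over 72 s, if anything falls off the work surface, if the arm or the gripper's body presses on something with over 40 N, if the wrist force passes 120 N, or if a joint passes its speed limit or range.

## Working session

There is one attempt and no reset: what is moved stays moved. The work goes in short steps, Python scripts to look and compute and a tool call to move; the robot and the scene stay as the last step left them, time stands still between calls to the robot, and variables do not carry over. Pictures are saved under pics/ and viewed, at most 10 in all, crops included, and the job is handed in when it is done.

Besides the shell and the picture viewer there is one more tool, called after "Request:" by a JSON object that holds its "name" and its "arguments". carry_out: Moves the arm, as the interface text tells. Its arguments: {"type":"object","properties":{"targets":{"type":"array"}},"required":["targets"]}

```bash
mkdir -p pics; cat > h.py <<'E'
import numpy as np, cv2
from plant import env
def cam(n,f=None):
    s=env.sense(); c=env.read_camera(n)
    if f: cv2.imwrite('pics/'+f,cv2.cvtColor(c['pixels'],cv2.COLOR_RGB2BGR))
    if 'T' in c: T=np.array(c['T'])
    else:
        from scipy.spatial.transform import Rotation as R
        W=np.eye(4);W[:3,:3]=R.from_quat(s['tcp_rot']).as_matrix();W[:3,3]=s['eef_pos'];T=W@np.array(c['tool_from_camera'])
    d=c['depth'];h,w=d.shape
    uv=np.stack(np.meshgrid(np.arange(w),np.arange(h)),-1).reshape(-1,1,2).astype(np.float64)
    n_=cv2.undistortPoints(uv,np.array(c['K'],float),np.array(c['dist_coeffs'],float)).reshape(h,w,2)
    P=np.stack([n_[...,0]*d,-n_[...,1]*d,-d],-1)@T[:3,:3].T+T[:3,3]
    P[d<=0]=np.nan
    return c['pixels'],P
E
python3 - <<'E'
from h import *
np.set_printoptions(precision=3,suppress=True)
s=env.sense();print({k:np.round(v,3) for k,v in s.items()})
for n in('top','scene'):
    p,P=cam(n,n+'0.png');np.save(n+'P.npy',P)
E
ls
```

```text
{'time': np.float64(0.0), 'joint_positions': array([ 1.039,  0.131,  1.489,  0.   ,  1.523, -0.085]), 'joint_vel': array([ 0.   , -0.   ,  0.   , -0.001,  0.002, -0.002]), 'tau': array([  0.001, -55.985, -49.175,   0.077,   0.036,  -0.   ]), 'eef_pos': array([0.259, 0.541, 0.218]), 'tcp_rot': array([ 0.222,  0.975, -0.001, -0.   ]), 'wrist_force': array([ 0.136, -1.062,  0.668]), 'torque': array([ 0.023, -0.016, -0.023]), 'finger_force': np.float64(0.0), 'width': np.float64(0.093)}
h.py
pics
sceneP.npy
topP.npy
```

View pics/top0.png

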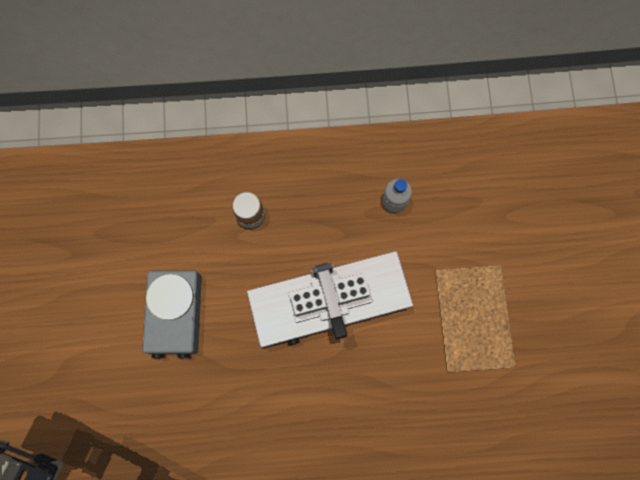

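View pics/scene0.png

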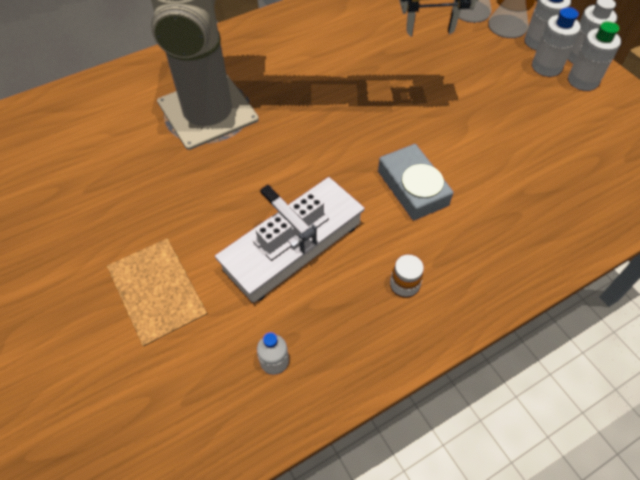

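The top view shows the shaker bed with corners near (248,292), (398,253), (412,306) and (262,346). The grip is at about (339,327) and the hinge at (323,268). The mat is on the right with corners near (436,268), (501,265), (514,367) and (447,371), and the stirrer is on the left. The jar is at (248,210) and the bottle at (397,195).

```bash
python3 - <<'E'
from h import *
np.set_printoptions(precision=4,suppress=True)
P=np.load('topP.npy');im=cv2.imread('pics/top0.png')
reg=np.zeros(P.shape[:2],bool);reg[230:380,235:430]=1
z=P[...,2]
def rect(m,name):
    m=cv2.morphologyEx(m.astype(np.uint8),cv2.MORPH_OPEN,np.ones((3,3)))
    xy=P[m>0][:,:2]
    r=cv2.minAreaRect((xy*1000).astype(np.float32));print(name,len(xy),r,np.median(P[m>0][:,2]))
    return cv2.boxPoints(r)
print(rect(reg&(z>.055)&(z<.08),'bed'))
print(rect(reg&(z>.118)&(z<.14),'blocktop+bar'))
reg2=np.zeros_like(reg);reg2[255:380,425:525]=1
b=im[...,0].astype(int);r=im[...,2].astype(int);g=im[...,1].astype(int)
print(rect(reg2&(z>.002)&(z<.012)&(g>110),'mat'))
for u,v in[(339,327),(323,268),(335,312),(330,290),(397,190),(248,207),(170,298),(475,320)]:print(u,v,P[v,u])
E
```

```text
bed 6175 ((518.8765869140625, -16.801025390625), (127.33716583251953, 342.31500244140625), 10.737350463867188) 0.06926793369738093
[[ 424.4349  139.4979]
 [ 488.2106 -196.8237]
 [ 613.3183 -173.0999]
 [ 549.5425  163.2217]]
blocktop+bar 1965 ((528.0595703125, -17.184242248535156), (161.21420288085938, 113.74644470214844), 80.22966003417969) 0.13010120358909627
[[ 458.3322  -86.9709]
 [ 570.429  -106.2736]
 [ 597.7869   52.6024]
 [ 485.6902   71.9051]]
mat 3760 ((458.8778076171875, -339.66241455078125), (149.40988159179688, 228.24887084960938), 89.52908325195312) 0.005850142144285364
[[ 344.1432 -413.4268]
 [ 572.3844 -415.3028]
 [ 573.6124 -265.898 ]
 [ 345.3712 -264.022 ]]
339 327 [ 0.4489 -0.0306  0.1431]
323 268 [ 0.5743 -0.0074  0.1327]
335 312 [ 0.4804 -0.0251  0.1373]
330 290 [ 0.5273 -0.0185  0.1304]
397 190 [ 0.7367 -0.1807  0.1159]
248 207 [0.7328 0.1479 0.0841]
170 298 [0.5458 0.3283 0.0666]
475 320 [ 0.4532 -0.3408  0.0024]
```

Request:
{"name": "carry_out", "arguments": {"targets": [[0,0,0,0,-7.1],[0,0,0,0,-7.1],[0,0,0,0,-7.1],[0,0,0,0,-7.1],[0,0,0,0,-7.1],[0,0,0,0,-0.8],[0,-6,-38,0,0],[0,-6,-38,0,0]]}}

```text
time: 0.77
eef_pos: [0.2844, 0.4684, 0.2172]
tcp_rot: [-0.093, 0.996, -0.001, -0.001]
wrist_force: [1.0, 0.0, 0.9]
width: 0.0928
finger_force: 0.0
```

Request:
{"name": "carry_out", "arguments": {"targets": [[0,-5,-38,0,0],[0,-5,-38,0,0],[0,-5,-38,0,0],[0,-5,-38,0,0],[0,-5,-38,0,0],[0,-5,-38,0,0],[0,-5,-38,0,0],[0,-5,-38,0,0]]}}

```text
time: 1.43
eef_pos: [0.3809, 0.1756, 0.2186]
tcp_rot: [-0.091, 0.996, 0.0, 0.0]
wrist_force: [0.8, -0.2, 0.3]
width: 0.093
finger_force: 0.0
```

Request:
{"name": "carry_out", "arguments": {"targets": [[0,-5,-38,0,0],[0,-5,-38,0,0],[0,-5,-38,0,0],[0,-5,-38,0,0],[0,-5,-38,0,0],[0,0,0,0,0],[0,0,0,0,0],[0,0,0,0,0]]}}

```text
time: 2.1
eef_pos: [0.4404, -0.0046, 0.2184]
tcp_rot: [-0.092, 0.996, 0.0, -0.0]
wrist_force: [-0.2, -0.1, -0.2]
width: 0.0933
finger_force: 0.0
```

```bash
cat >> h.py <<'E'
from scipy.spatial.transform import Rotation as R
C=np.array([.5189,-.0168,0]);SY=np.radians(10.7)
RS=R.from_euler('z',SY).as_matrix()
def pose():
    s=env.sense();M=R.from_quat(s['tcp_rot']).as_matrix()
    p=np.array(s['eef_pos'])
    print('t',round(s['time'],2),'tcp',p.round(4),'shaker',(RS.T@(p-C)).round(4),'yaw_y',np.degrees(np.arctan2(M[1,1],M[0,1])).round(2),'tilt',np.degrees(np.arccos(-M[2,2])).round(2),'F',np.round(s['wrist_force'],1),'w',round(s['width'],4),'ff',round(s['finger_force'],1))
    return p,M
def to(g,shaker=True):
    p,M=pose();g=np.array(g,float)
    if shaker:g=RS@g+C
    print('tool shift mm',(M.T@(g-p)*1000).round(1))
E
python3 - <<'E'
from h import *
to([-.072,0,.104])
p,P=cam('wrist','w0.png');np.save('wP.npy',P)
S=(P-C)@RS
z=P[...,2]
m=(z>.124)&(z<.14)&(abs(S[...,1])<.04)&(S[...,0]<-.03)
print('grip/bar shaker frame',np.nanmin(S[m],0),np.nanmax(S[m],0),m.sum())
g=p.sum(-1)<150
m&=g;print(np.nanpercentile(S[m],[1,50,99],axis=0),m.sum())
E
```

```text
t 2.1 tcp [ 0.4404 -0.0046  0.2184] shaker [-0.0748  0.0266  0.2184] yaw_y 100.51 tilt 0.06 F [-0.2 -0.1 -0.2] w 0.0933 ff 0.0
tool shift mm [ -3.  -26.7 114.3]
grip/bar shaker frame [-0.09118269 -0.01272966  0.12695389] [-0.03004657  0.01345685  0.13986367] 680
[[-0.09115419 -0.01120221  0.13275669]
 [-0.09067401  0.00272347  0.13686563]
 [-0.07657787  0.01332158  0.13975025]] 86
```

View pics/w0.png

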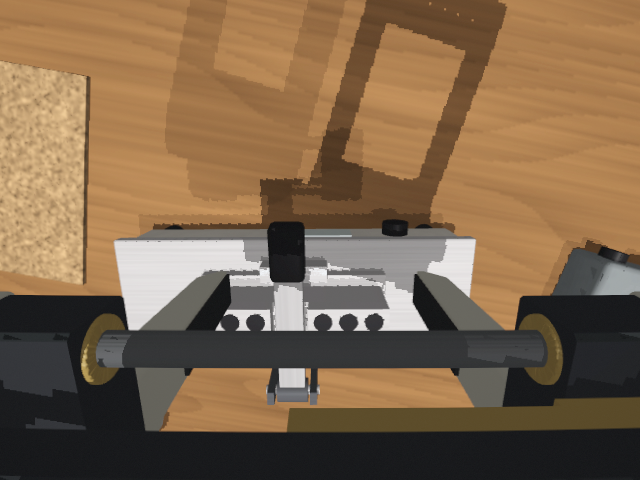

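The wrist view shows the black grip at (286,250), in line with the bar. It measures y = 0 ± 13 mm, with its outer end at about x = -91 mm, which agrees with the given sizes.

Request:
{"name": "carry_out", "arguments": {"targets": [[0,-3,-27,0,0],[0,0,0,30,0],[0,0,0,30,0],[0,0,0,30,0],[0,0,0,24,0],[0,0,0,0,0],[1,0,0,0,0],[1,0,0,0,0]]}}

```text
time: 2.82
eef_pos: [0.4495, -0.0299, 0.1063]
tcp_rot: [-0.094, 0.996, -0.0, 0.001]
wrist_force: [-1.1, 0.0, 0.7]
width: 0.0839
finger_force: 0.0
```

Request:
{"name": "carry_out", "arguments": {"targets": [[1,0,0,0,0],[1,0,0,0,0],[1,0,0,0,0],[1,0,0,0,0],[1,0,0,0,0],[1,0,0,0,0],[1,0,0,0,0],[1,0,0,0,0]]}}

```text
time: 3.48
eef_pos: [0.4486, -0.0307, 0.1046]
tcp_rot: [-0.093, 0.996, 0.0, -0.0]
wrist_force: [0.1, -0.4, 0.5]
width: 0.031
finger_force: 0.0
```

```bash
python3 - <<'E'
from h import *
to([-.072,0,.104])
# arc of grip in tool axes (tool x = -shaker x, z down)
a=np.linspace(0,1.05,22);r=.130
print(np.c_[a[1:],-np.diff(-r*np.cos(a))*1000,-np.diff(r*np.sin(a))*1000].round(1))
E
```

```text
t 3.48 tcp [ 0.4486 -0.0307  0.1046] shaker [-0.0716 -0.0006  0.1046] yaw_y 100.69 tilt 0.01 F [ 0.1 -0.4  0.5] w 0.031 ff 0.0
tool shift mm [0.4 0.6 0.6]
[[ 0.  -0.2 -6.5]
 [ 0.1 -0.5 -6.5]
 [ 0.2 -0.8 -6.4]
 [ 0.2 -1.1 -6.4]
 [ 0.2 -1.5 -6.3]
 [ 0.3 -1.8 -6.3]
 [ 0.4 -2.1 -6.2]
 [ 0.4 -2.4 -6. ]
 [ 0.4 -2.7 -5.9]
 [ 0.5 -3.  -5.8]
 [ 0.6 -3.3 -5.6]
 [ 0.6 -3.5 -5.5]
 [ 0.6 -3.8 -5.3]
 [ 0.7 -4.1 -5.1]
 [ 0.8 -4.3 -4.9]
 [ 0.8 -4.5 -4.6]
 [ 0.8 -4.8 -4.4]
 [ 0.9 -5.  -4.2]
 [ 1.  -5.2 -3.9]
 [ 1.  -5.4 -3.6]
 [ 1.  -5.6 -3.4]]
```

Request:
{"name": "carry_out", "arguments": {"targets": [[1,0,0,0,0],[1,0,0,0,0],[1,0,0,0,0],[1,0,0,0,0],[1,0,0,-6.5,0],[1,-0.5,0,-6.5,0],[1,-0.8,0,-6.4,0],[1,-1.1,0,-6.4,0]]}}

```text
time: 4.15
eef_pos: [0.4514, -0.0284, 0.1296]
tcp_rot: [-0.094, 0.996, 0.002, 0.0]
wrist_force: [9.6, 8.7, -12.2]
width: 0.0257
finger_force: 30.0
```

Request:
{"name": "carry_out", "arguments": {"targets": [[1,-1.5,0,-6.3,0],[1,-1.8,0,-6.3,0],[1,-2.1,0,-6.2,0],[1,-2.4,0,-6.0,0],[1,-2.7,0,-5.9,0],[1,-3.0,0,-5.8,0],[1,-3.3,0,-5.6,0],[1,-3.5,0,-5.5,0]]}}

```text
time: 4.82
eef_pos: [0.4701, -0.0249, 0.1757]
tcp_rot: [-0.094, 0.996, 0.002, -0.001]
wrist_force: [5.3, 7.1, -13.9]
width: 0.0257
finger_force: 30.0
```

Request:
{"name": "carry_out", "arguments": {"targets": [[1,-3.8,0,-5.3,0],[1,-4.1,0,-5.1,0],[1,-4.3,0,-4.9,0],[1,-4.5,0,-4.6,0],[1,-4.8,0,-4.4,0],[1,-5.0,0,-4.2,0],[1,-5.2,0,-3.9,0],[1,-5.4,0,-3.6,0]]}}

```text
time: 5.48
eef_pos: [0.5051, -0.0182, 0.2109]
tcp_rot: [-0.094, 0.996, 0.002, -0.004]
wrist_force: [-2.3, 5.1, -11.4]
width: 0.026
finger_force: 30.0
```

Request:
{"name": "carry_out", "arguments": {"targets": [[1,-2,0,-2,0],[1,0,0,0,0],[1,0,0,0,0],[0,0,0,0,0],[0,0,0,0,0],[0,0,0,0,0],[0,0,0,0,0],[0,0,0,0,0]]}}

```text
time: 6.15
eef_pos: [0.5097, -0.0194, 0.2166]
tcp_rot: [-0.093, 0.996, -0.0, 0.001]
wrist_force: [0.2, 0.4, -0.5]
width: 0.0547
finger_force: 0.0
```

```bash
python3 - <<'E'
from h import *
to([-.072,-.11,.33])
p,P=cam('scene','s1.png');S=(P-C)@RS
m=(S[...,2]>.16)&(S[...,2]<.24)&(abs(S[...,1])<.009)&(S[...,0]>-.06)&(S[...,0]<.08)
print(m.sum(),np.nanmin(S[m],0),np.nanmax(S[m],0))
E
```

```text
t 6.15 tcp [ 0.5097 -0.0194  0.2166] shaker [-0.0095 -0.0008  0.2166] yaw_y 100.68 tilt 0.06 F [ 0.2  0.4 -0.5] w 0.0547 ff 0.0
tool shift mm [  62.4 -109.2 -113.4]
354 [-0.01789298 -0.00896327  0.16000689] [0.04583564 0.00890427 0.23995835]
```

Request:
{"name": "carry_out", "arguments": {"targets": [[0,0,0,0,0],[0,0,0,0,0],[0,0,0,-35,0],[0,0,0,-35,0],[0,0,0,-35,0],[0,-5,-31,0,0],[0,-5,-31,0,0],[0,0,0,0,7.1]]}}

```text
time: 6.87
eef_pos: [0.532, -0.0823, 0.3217]
tcp_rot: [-0.033, 0.999, -0.001, 0.001]
wrist_force: [1.4, -0.3, -0.5]
width: 0.0929
finger_force: 0.0
```

Request:
{"name": "carry_out", "arguments": {"targets": [[0,0,0,0,7.1],[0,0,0,0,7.1],[0,0,0,0,7.1],[0,0,0,0,7.1],[0,0,0,0,7.1],[0,0,0,0,7.1],[0,0,0,0,7.1],[0,0,0,0,7.1]]}}

```text
time: 7.53
eef_pos: [0.5307, -0.0783, 0.3211]
tcp_rot: [0.451, 0.893, -0.0, 0.0]
wrist_force: [-0.4, -0.6, 0.6]
width: 0.0932
finger_force: 0.0
```

Request:
{"name": "carry_out", "arguments": {"targets": [[0,0,0,0,7.1],[0,0,0,0,7.1],[0,0,0,0,7.1],[0,0,0,0,4.8],[0,0,0,0,0],[0,0,0,0,0],[0,0,0,0,0],[0,0,0,0,0]]}}

```text
time: 8.2
eef_pos: [0.5307, -0.0782, 0.321]
tcp_rot: [0.637, 0.771, -0.0, -0.0]
wrist_force: [-0.4, -0.1, 0.0]
width: 0.0927
finger_force: 0.0
```

```bash
python3 - <<'E'
from h import *
to([0,-.062,.096])
p,P=cam('top','t2.png');S=(P-C)@RS
m=(S[...,2]>.123)&(S[...,2]<.136)&(abs(S[...,0])<.035)&(abs(S[...,1])<.1)
print('blocktop',m.sum(),np.nanpercentile(S[m],[1,50,99],axis=0))
cv2.imwrite('pics/t2c.png',cv2.resize(cv2.cvtColor(p[200:400,200:560],cv2.COLOR_RGB2BGR),None,fx=2,fy=2))
E
```

```text
t 8.2 tcp [ 0.5307 -0.0782  0.321 ] shaker [ 2.00e-04 -6.26e-02  3.21e-01] yaw_y 10.83 tilt 0.0 F [-0.4 -0.1  0. ] w 0.0927 ff 0.0
tool shift mm [ 6.00e-01 -2.00e-01  2.25e+02]
blocktop 816 [[-0.02120304 -0.06686776  0.12397953]
 [ 0.00161586  0.03612436  0.12953383]
 [ 0.0223597   0.07958222  0.13502368]]
```

View pics/t2c.png

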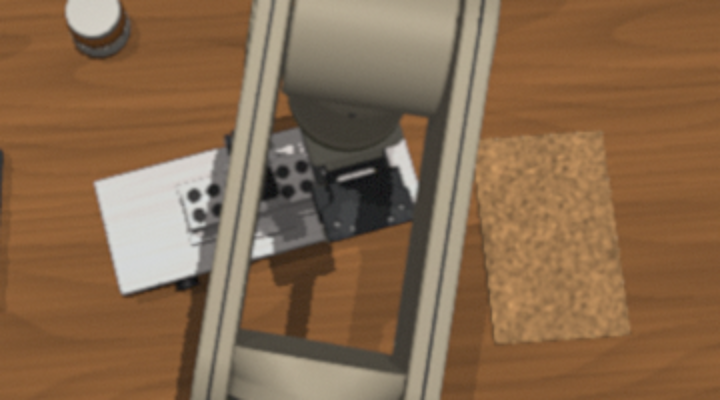

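The crop shows the gripper at (365,200), over the block's -y end, with the bar beside it at (255,180). The block is centred within about 1 mm, so I'm lowering onto it.

Request:
{"name": "carry_out", "arguments": {"targets": [[0,0,0,35,0],[0,0,0,35,0],[0,0,0,35,0],[0,0,0,35,0],[0,0,0,35,0],[0,0,0,30,0],[0,0,0,18,0],[0,0,0,0,0]]}}

```text
time: 8.92
eef_pos: [0.527, -0.0774, 0.0927]
tcp_rot: [0.638, 0.77, -0.002, -0.004]
wrist_force: [-0.3, 0.3, -1.1]
width: 0.0927
finger_force: 0.0
```

Request:
{"name": "carry_out", "arguments": {"targets": [[1,0,0,0,0],[1,0,0,0,0],[1,0,0,0,0],[1,0,0,0,0],[1,0,0,0,0],[1,0,0,0,0],[1,0,0,0,0],[1,0,0,0,0]]}}

```text
time: 9.58
eef_pos: [0.5312, -0.0783, 0.0984]
tcp_rot: [0.638, 0.77, 0.0, 0.001]
wrist_force: [2.8, -0.3, -0.8]
width: 0.0441
finger_force: 1.2
```

Request:
{"name": "carry_out", "arguments": {"targets": [[1,-2,0,0,0],[1,-2,0,0,0],[1,-2,0,0,0],[1,-2,0,0,0],[1,-2,0,0,0],[1,0,0,0,0],[1,0,0,0,0],[1,0,0,0,0]]}}

```text
time: 10.25
eef_pos: [0.5319, -0.0823, 0.0985]
tcp_rot: [0.637, 0.771, 0.003, -0.004]
wrist_force: [-7.2, 26.7, 13.0]
width: 0.0437
finger_force: 30.0
```

```bash
python3 - <<'E'
from h import *
to([0,-.062,.096])
E
```

```text
t 10.25 tcp [ 0.5319 -0.0823  0.0985] shaker [ 0.0006 -0.0667  0.0985] yaw_y 10.8 tilt 0.54 F [-7.2 26.7 13. ] w 0.0437 ff 30.0
tool shift mm [ 4.7 -0.6  2.6]
```

Request:
{"name": "carry_out", "arguments": {"targets": [[1,3,0,0,0],[1,3,0,0,0],[1,3,0,0,0],[1,3,0,0,0],[1,2,0,0,0],[1,0,0,0,0],[1,0,0,0,0],[1,0,0,0,0]]}}

```text
time: 10.92
eef_pos: [0.5303, -0.0752, 0.0984]
tcp_rot: [0.638, 0.77, -0.0, 0.001]
wrist_force: [0.6, -5.2, 2.9]
width: 0.044
finger_force: 30.0
```

Request:
{"name": "carry_out", "arguments": {"targets": [[0,0,0,0,0],[0,0,0,0,0],[0,0,0,0,0],[0,0,0,-37,0],[0,0,0,-37,0],[0,0,0,-37,0],[0,0,0,-37,0],[0,0,0,-37,0]]}}

```text
time: 11.58
eef_pos: [0.5294, -0.0738, 0.2844]
tcp_rot: [0.638, 0.77, -0.0, -0.001]
wrist_force: [-0.0, -0.3, 0.1]
width: 0.0912
finger_force: 0.0
```

Request:
{"name": "carry_out", "arguments": {"targets": [[0,0,0,-37,0],[0,30,0,0,0],[0,32,0,0,0],[0,32,0,0,0],[0,30,0,0,0],[0,0,0,0,0],[0,0,0,0,0],[0,0,0,0,0]]}}

```text
time: 12.25
eef_pos: [0.5069, 0.0474, 0.3198]
tcp_rot: [0.638, 0.77, -0.0, -0.0]
wrist_force: [0.2, -0.1, 0.1]
width: 0.093
finger_force: 0.0
```

```bash
python3 - <<'E'
from h import *
to([0.0005,.064,.098])
E
```

```text
t 12.25 tcp [0.5069 0.0474 0.3198] shaker [1.000e-04 6.540e-02 3.198e-01] yaw_y 10.75 tilt 0.03 F [ 0.2 -0.1  0.1] w 0.093 ff 0.0
tool shift mm [ -1.3   0.5 221.8]
```

Request:
{"name": "carry_out", "arguments": {"targets": [[0,-1,0,35,0],[0,0,0,35,0],[0,0,0,35,0],[0,0,0,35,0],[0,0,0,35,0],[0,0,0,30,0],[0,0,0,17,0],[0,0,0,0,0]]}}

```text
time: 12.92
eef_pos: [0.5035, 0.0452, 0.0927]
tcp_rot: [0.639, 0.769, -0.003, -0.003]
wrist_force: [0.1, 0.1, -0.9]
width: 0.093
finger_force: 0.0
```

Request:
{"name": "carry_out", "arguments": {"targets": [[1,0,0,0,0],[1,0,0,0,0],[1,0,0,0,0],[1,0,0,0,0],[1,0,0,0,0],[1,0,0,0,0],[1,0,0,0,0],[1,0,0,0,0]]}}

```text
time: 13.58
eef_pos: [0.5074, 0.0467, 0.0983]
tcp_rot: [0.638, 0.77, 0.0, 0.0]
wrist_force: [2.0, 1.2, -1.3]
width: 0.0443
finger_force: 1.0
```

Request:
{"name": "carry_out", "arguments": {"targets": [[1,0,0,0,0],[1,4,0,0,0],[1,4,0,0,0],[1,4,0,0,0],[1,4,0,0,0],[1,4,0,0,0],[1,0,0,0,0],[1,0,0,0,0]]}}

```text
time: 14.25
eef_pos: [0.5037, 0.0661, 0.0983]
tcp_rot: [0.638, 0.77, 0.0, 0.0]
wrist_force: [0.1, -2.8, 4.0]
width: 0.0438
finger_force: 30.0
```

The block gives way along +y with about 3 N, so I'll keep pulling.

Request:
{"name": "carry_out", "arguments": {"targets": [[1,7,0,0,0],[1,7,0,0,0],[1,7,0,0,0],[1,7,0,0,0],[1,7,0,0,0],[1,7,0,0,0],[1,7,0,0,0],[1,7,0,0,0]]}}

```text
time: 14.92
eef_pos: [0.4934, 0.1206, 0.0983]
tcp_rot: [0.638, 0.77, -0.0, 0.001]
wrist_force: [0.2, -6.0, 2.5]
width: 0.0442
finger_force: 30.0
```

Request:
{"name": "carry_out", "arguments": {"targets": [[1,7,0,0,0],[1,7,0,0,0],[1,7,0,0,0],[1,7,0,0,0],[1,7,0,0,0],[1,7,0,0,0],[1,7,0,0,0],[1,0,0,0,0]]}}

```text
time: 15.58
eef_pos: [0.484, 0.1698, 0.0983]
tcp_rot: [0.638, 0.77, -0.0, 0.0]
wrist_force: [-0.5, -0.3, 3.1]
width: 0.0434
finger_force: 30.0
```

Request:
{"name": "carry_out", "arguments": {"targets": [[0,0,0,0,0],[0,0,0,0,0],[0,0,0,0,0],[0,0,0,0,0],[0,0,0,-35,0],[0,0,0,-35,0],[0,0,0,0,0],[0,0,0,0,0]]}}

```text
time: 16.25
eef_pos: [0.4859, 0.1698, 0.1708]
tcp_rot: [0.638, 0.77, 0.002, 0.002]
wrist_force: [-0.9, 1.2, 0.0]
width: 0.0911
finger_force: 0.0
```

```bash
python3 - <<'E'
from h import *
p,P=cam('wrist','w3.png');S=(P-C)@RS
m=(S[...,2]>.122)&(S[...,2]<.137)&(abs(S[...,0])<.04)&(S[...,1]>.03)&(S[...,1]<.24)
print('wrist blocktop',m.sum(),np.nanpercentile(S[m],[0,1,50,99,100],axis=0))
p,P=cam('scene');S=(P-C)@RS
m=(S[...,2]>.122)&(S[...,2]<.137)&(abs(S[...,0])<.035)&(S[...,1]>.03)&(S[...,1]<.24)
print('scene blocktop',m.sum(),np.nanpercentile(S[m],[0,1,50,99,100],axis=0))
to([0.0005,.13,.089])
E
```

```text
wrist blocktop 9452 [[-0.02105206  0.08094495  0.12201429]
 [-0.02041755  0.08310761  0.12528351]
 [ 0.00107643  0.16625694  0.12971082]
 [ 0.02275827  0.2082374   0.13126511]
 [ 0.02330441  0.20858761  0.13233035]]
scene blocktop 1008 [[-0.02461867  0.04879874  0.12202028]
 [-0.02219459  0.04978744  0.12256189]
 [ 0.00246109  0.11273304  0.12964785]
 [ 0.02360789  0.20848988  0.13459595]
 [ 0.02449773  0.21133258  0.13626386]]
t 16.35 tcp [0.4837 0.1693 0.1675] shaker [-1.000e-04  1.894e-01  1.675e-01] yaw_y 10.69 tilt 0.03 F [-1.4 -0.4 -0.4] w 0.0928 ff 0.0
tool shift mm [-59.4   0.6  78.5]
```

View pics/w3.png

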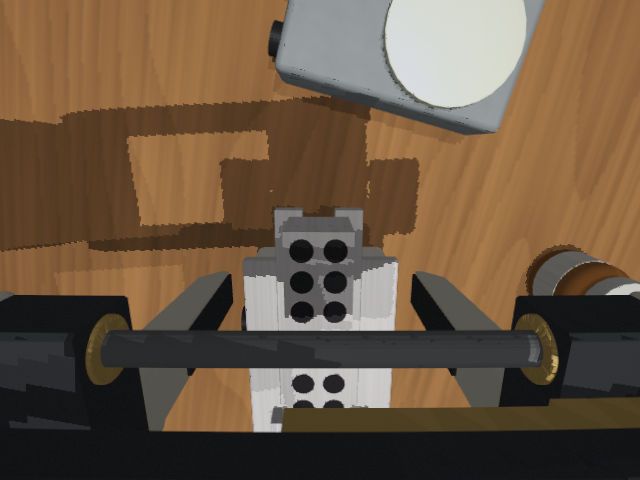

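The wrist view shows the block centred between the fingers, with its far end near (318,220). It spans y = 49 to 208 mm, so it has slid about 129 mm and is clear of the guides. Next I regrasp at its middle.

Request:
{"name": "carry_out", "arguments": {"targets": [[0,-30,0,0,0],[0,-30,0.5,0,0],[0,0,0,30,0],[0,0,0,30,0],[0,0,0,17,0],[0,0,0,0,0],[0,0,0,0,0],[1,0,0,0,0]]}}

```text
time: 17.02
eef_pos: [0.4957, 0.1106, 0.0915]
tcp_rot: [0.638, 0.77, -0.0, -0.0]
wrist_force: [0.2, 0.4, -0.4]
width: 0.0897
finger_force: 0.0
```

Request:
{"name": "carry_out", "arguments": {"targets": [[1,0,0,0,0],[1,0,0,0,0],[1,0,0,0,0],[1,0,0,0,0],[1,0,0,0,0],[1,0,0,0,0],[1,0,0,0,0],[1,0,0,0,0]]}}

```text
time: 17.68
eef_pos: [0.4954, 0.1105, 0.0911]
tcp_rot: [0.638, 0.77, -0.0, -0.0]
wrist_force: [-1.3, -0.8, 2.3]
width: 0.0435
finger_force: 30.0
```

Request:
{"name": "carry_out", "arguments": {"targets": [[1,0,0,0,0],[1,0,0,0,0],[1,0,0,-3,0],[1,0,0,-5,0],[1,0,0,-6,0],[1,0,0,-6,0],[1,0,0,0,0],[1,0,0,0,0]]}}

```text
time: 18.35
eef_pos: [0.4961, 0.1106, 0.1117]
tcp_rot: [0.638, 0.77, 0.0, 0.0]
wrist_force: [0.4, -0.3, -7.0]
width: 0.0439
finger_force: 30.0
```

```bash
python3 - <<'E'
from h import *
p,P=cam('scene','s4.png');S=(P-C)@RS
m=(S[...,2]>.142)&(S[...,2]<.157)&(abs(S[...,0])<.03)&(S[...,1]>.03)&(S[...,1]<.24)
print('blocktop',m.sum(),np.nanpercentile(S[m],[1,50,99],axis=0))
Q=S[m]; A=np.c_[Q,np.ones(len(Q))]
for y in (.05,.08,.11,.14,.17,.2): print(y,np.nanmedian(Q[abs(Q[:,1]-y)<.012,2]))
to([0,.129,.11]);print(env.sense()['torque'])
cv2.imwrite('pics/s4c.png',cv2.resize(cv2.cvtColor(p[110:310,190:460],cv2.COLOR_RGB2BGR),None,fx=2.5,fy=2.5))
E
```

```text
blocktop 576 [[-0.0231174   0.04969243  0.1428194 ]
 [ 0.00167899  0.08298169  0.15013732]
 [ 0.02476037  0.17539775  0.15586819]]
0.05 0.1494113478237704
0.08 0.1502215782562325
0.11 0.15019160848114327
0.14 0.15024582479592907
0.17 0.15038386650482582
0.2 0.14855611218329223
t 18.4 tcp [0.4957 0.1105 0.1112] shaker [0.0009 0.1294 0.1112] yaw_y 10.7 tilt 0.03 F [ 0.2 -0.2 -7.3] w 0.0441 ff 30.0
tool shift mm [-0.4 -0.9  1.2]
[-0.01480272  0.0251792   0.02952549]
```

View pics/s4c.png

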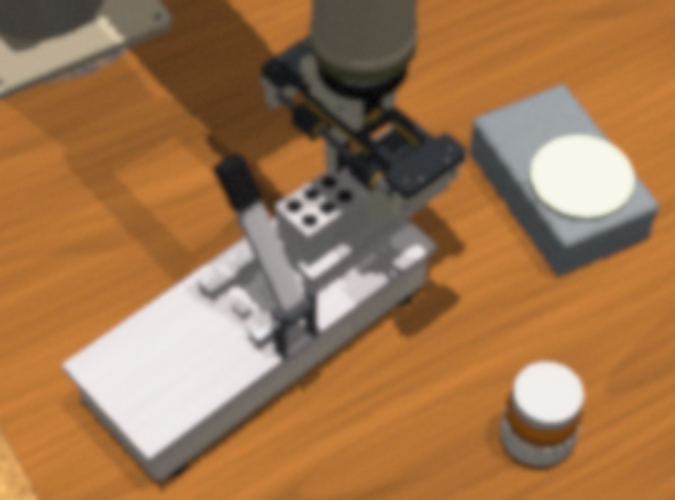

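The block hangs level with the bar up and clear of it. Now I lift it high, over the bar tip at about 0.26 m, and carry it across.

Request:
{"name": "carry_out", "arguments": {"targets": [[1,0,0,-15,0],[1,0,0,-28,0],[1,0,0,-35,0],[1,0,0,-38,0],[1,0,0,-38,0],[1,0,0,-38,0],[1,0,0,-28,0],[1,0,0,-12,0]]}}

```text
time: 19.07
eef_pos: [0.4969, 0.1107, 0.3482]
tcp_rot: [0.638, 0.77, 0.003, 0.002]
wrist_force: [0.2, 0.7, -7.6]
width: 0.0437
finger_force: 30.0
```

Request:
{"name": "carry_out", "arguments": {"targets": [[1,-12,-3,0,0],[1,-24,-7,0,0],[1,-34,-9,0,0],[1,-34,-9,0,0],[1,-34,-9,0,0],[1,-34,-9,0,0],[1,-34,-9,0,0],[1,-34,-9,0,0]]}}

```text
time: 19.73
eef_pos: [0.4757, -0.1391, 0.3399]
tcp_rot: [0.638, 0.77, -0.001, -0.002]
wrist_force: [0.5, 0.3, -8.0]
width: 0.0439
finger_force: 30.0
```

Request:
{"name": "carry_out", "arguments": {"targets": [[1,-34,-9,0,0],[1,-34,-10,0,0],[1,-34,-10,0,0],[1,-34,-10,0,0],[1,-34,-10,0,0],[1,-20,-6,0,0],[1,-6,-1,0,0],[1,0,0,0,0]]}}

```text
time: 20.4
eef_pos: [0.457, -0.3417, 0.3395]
tcp_rot: [0.639, 0.769, -0.0, -0.003]
wrist_force: [0.7, -0.2, -8.7]
width: 0.0443
finger_force: 30.0
```

Request:
{"name": "carry_out", "arguments": {"targets": [[1,0,0,0,4],[1,0,0,0,7.1],[1,0,0,0,7.1],[1,0,0,0,7.1],[1,0,0,0,7.1],[1,0,0,0,7.1],[1,0,0,0,7.1],[1,0,0,0,7.1]]}}

```text
time: 21.07
eef_pos: [0.4586, -0.3385, 0.3415]
tcp_rot: [0.918, 0.397, -0.0, -0.001]
wrist_force: [0.6, 0.1, -7.6]
width: 0.0439
finger_force: 30.0
```

Request:
{"name": "carry_out", "arguments": {"targets": [[1,0,0,0,7.1],[1,0,0,0,7.1],[1,0,0,0,7.1],[1,0,0,0,7.1],[1,0,0,0,7.1],[1,0,0,0,7.1],[1,0,0,0,4.5],[1,0,0,0,0]]}}

```text
time: 21.73
eef_pos: [0.4586, -0.3386, 0.3416]
tcp_rot: [1.0, -0.002, -0.001, -0.001]
wrist_force: [-0.2, 0.5, -7.8]
width: 0.0437
finger_force: 30.0
```

```bash
python3 - <<'E'
from h import *
to([.459,-.340,.030],False)
E
```

```text
t 21.73 tcp [ 0.4586 -0.3386  0.3416] shaker [-0.119  -0.305   0.3416] yaw_y -90.23 tilt 0.13 F [-0.2  0.5 -7.8] w 0.0437 ff 30.0
tool shift mm [  0.9   1.9 311.6]
```

Request:
{"name": "carry_out", "arguments": {"targets": [[1,1,2,15,0],[1,0,0,30,0],[1,0,0,38,0],[1,0,0,38,0],[1,0,0,38,0],[1,0,0,38,0],[1,0,0,35,0],[1,0,0,25,0]]}}

```text
time: 22.4
eef_pos: [0.4577, -0.3393, 0.0812]
tcp_rot: [1.0, 0.001, -0.002, -0.002]
wrist_force: [0.3, -0.2, -8.3]
width: 0.0438
finger_force: 30.0
```

Request:
{"name": "carry_out", "arguments": {"targets": [[1,0,0,18,0],[1,0,0,12,0],[1,0,0,6,0],[1,0,0,0,0],[1,0,0,0,0],[1,0,0,0,0],[1,0,0,0,0],[1,0,0,0,0]]}}

```text
time: 23.07
eef_pos: [0.4604, -0.3429, 0.0515]
tcp_rot: [1.0, -0.001, 0.001, 0.001]
wrist_force: [0.8, 0.6, -7.8]
width: 0.044
finger_force: 30.0
```

```bash
python3 - <<'E'
from h import *
to([.459,-.340,.027],False)
p,P=cam('scene','s5.png')
m=(P[...,2]>.06)&(P[...,2]<.1)&(abs(P[...,0]-.459)<.11)&(abs(P[...,1]+.34)<.024)
Q=P[m];print(m.sum(),np.nanpercentile(Q,[1,50,99],axis=0).round(4))
for x in (.38,.41,.5,.53): print(x,np.nanmedian(Q[abs(Q[:,0]-x)<.012,2]).round(4))
cv2.imwrite('pics/s5c.png',cv2.resize(cv2.cvtColor(p[170:370,70:380],cv2.COLOR_RGB2BGR),None,fx=2.5,fy=2.5))
E
```

```text
t 23.07 tcp [ 0.4604 -0.3429  0.0515] shaker [-0.118  -0.3096  0.0515] yaw_y -90.09 tilt 0.14 F [ 0.8  0.6 -7.8] w 0.044 ff 30.0
tool shift mm [-1.5 -3.  24.5]
1026 [[ 0.4323 -0.3634  0.0615]
 [ 0.5009 -0.3418  0.0887]
 [ 0.5419 -0.3186  0.0949]]
0.38 nan
0.41 nan
0.5 0.0906
0.53 0.0882
  return np.nanmean(a, axis, out=out, keepdims=keepdims)
```

View pics/s5c.png

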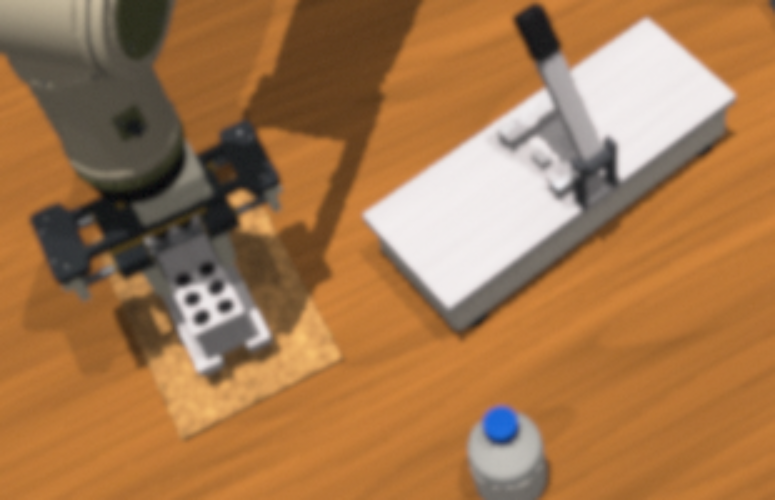

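The block hangs level over the mat at crop position (215,310), aligned with the mat's length, and the bar is still up. I lower it the last 25 mm slowly.

Request:
{"name": "carry_out", "arguments": {"targets": [[1,-1,-3,4,0],[1,0,0,4,0],[1,0,0,4,0],[1,0,0,3,0],[1,0,0,2,0],[1,0,0,2,0],[1,0,0,1,0],[1,0,0,0,0]]}}

```text
time: 23.78
eef_pos: [0.4585, -0.3391, 0.0297]
tcp_rot: [1.0, -0.001, -0.0, -0.0]
wrist_force: [0.0, -0.1, -7.3]
width: 0.0443
finger_force: 30.0
```

Request:
{"name": "carry_out", "arguments": {"targets": [[1,0,0,1,0],[1,0,0,1,0],[1,0,0,1,0],[1,0,0,1,0],[1,0,0,0,0],[1,0,0,0,0],[1,0,0,0,0],[1,0,0,0,0]]}}

```text
time: 24.45
eef_pos: [0.4588, -0.3394, 0.0271]
tcp_rot: [1.0, -0.001, 0.0, 0.0]
wrist_force: [-4.7, 3.1, 3.3]
width: 0.0436
finger_force: 30.0
```

Contact: the wrist force went from -7 to +3 N. I release and rise.

Request:
{"name": "carry_out", "arguments": {"targets": [[0,0,0,0,0],[0,0,0,0,0],[0,0,0,0,0],[0,0,0,0,0],[0,0,0,0,0],[0,0,0,0,0],[0,0,0,-10,0],[0,0,0,-25,0]]}}

```text
time: 25.12
eef_pos: [0.4562, -0.3371, 0.058]
tcp_rot: [1.0, -0.001, -0.003, -0.002]
wrist_force: [-0.8, -0.5, 0.3]
width: 0.0915
finger_force: 0.0
```

Request:
{"name": "carry_out", "arguments": {"targets": [[0,0,0,-35,0],[0,0,0,-35,0],[0,0,0,-35,0],[0,0,0,-35,0],[0,0,0,-30,0],[0,0,0,0,0],[0,0,0,0,0],[0,0,0,0,0]]}}

```text
time: 25.78
eef_pos: [0.4585, -0.3391, 0.2311]
tcp_rot: [1.0, -0.001, 0.0, 0.0]
wrist_force: [0.9, 0.0, 0.4]
width: 0.0929
finger_force: 0.0
```

```bash
python3 - <<'E'
from h import *
pose()
p,P=cam('scene')
m=(P[...,2]>.05)&(P[...,2]<.08)&(abs(P[...,0]-.459)<.11)&(abs(P[...,1]+.34)<.06)
Q=P[m];print(m.sum(),np.nanpercentile(Q,[1,50,99],axis=0).round(4))
t=Q[abs(Q[:,2]-.066)<.006]; print(cv2.minAreaRect((t[:,:2]*1000).astype(np.float32)),np.median(t[:,2]))
S=(P-C)@RS;m=(S[...,2]>.16)&(S[...,2]<.3)&(abs(S[...,1])<.009)&(S[...,0]>-.06)&(S[...,0]<.08)
print('bar',np.nanmin(S[m],0),np.nanmax(S[m],0))
E
```

```text
t 25.78 tcp [ 0.4585 -0.3391  0.2311] shaker [-0.1192 -0.3055  0.2311] yaw_y -90.1 tilt 0.01 F [0.9 0.  0.4] w 0.0929 ff 0.0
1330 [[ 0.3795 -0.3598  0.0504]
 [ 0.4598 -0.3383  0.0651]
 [ 0.5392 -0.3166  0.071 ]]
((458.82891845703125, -338.3808898925781), (43.513545989990234, 162.30796813964844), 89.86910247802734) 0.0656344356287103
bar [-0.02692997 -0.00894404  0.1600014 ] [0.04463496 0.00898472 0.2583343 ]
```

The block rests flat, centred and aligned on the mat, and the bar is up.

```bash
python3 -c "
from plant import env
print(env.close_job())"
```

```text
the job is handed in; nothing more can be done
None
```

I handed the job in at about 26 s: the bar is up at about 1.0 rad, the block came out at the +y end (-y was blocked), and it sits upright within about 2 mm of the mat's centre, aligned with its length; the hand-in returned no verdict.

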